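Rock two blown fuses out of a centrifuge's sprung clip strip

TASK

Two of the three fuses in the clip strip have blown: a striker pin sticks out of one end. Pull these two out of their clips one at a time, without pulling the clip strip up off its seat, and lay them flat in the steel scrap tray before you let go. Leave the sound fuse in its clips and do not disturb the other things on the bench.

Things in the scene. Friction and masses are not known exactly. Their poses are not given: they have to be found in the camera images.
- power_tray: Fixed aluminium plate, 215 x 190 x 8 mm, lying on the bench, that carries the clip strip. Origin on the bench under the middle of the strip; x runs along the fuses, y across them from fuse to fuse, z up. The plate reaches x from -85 to +130 mm and y +-95 mm. Beyond x = +95 mm stand a transformer (up to 52 mm above the bench) and small capacitors and a terminal block (up to 38 mm).
- strip (a joint): How far the clip strip has been pulled up off its seat, m: 0 seated. Spring feet hold it down: it starts to rise at about 13 N of upward pull, then 0.3 N more per mm; it must not come up 4 mm. The two clips of one fuse together hold more than the feet do, so a fuse lifted level brings the strip up with it; one clip alone holds less.
- strip_mid (a point): Middle of the top of the strip's black base plate (146 x 166 mm), 16.5 mm above the bench; x along the fuses, y across. Three fuse places at y = -52, 0, +52 mm. Each has a copper clip at x = -50 and at +50 mm, and low end stops (13 mm above the base, inner faces at x = +-63.5 mm) that keep a fuse from sliding out lengthwise.
- clip_near (a point): Middle of the clip at x = -50 mm of the middle place (y = 0), 36 mm above the bench, on the seated fuse's axis. Every clip is 8 mm long in x: two upright copper leaves, outer faces 25 mm apart, tops 18 mm above this point, whose inward bumps hook over the fuse's upper sides and spread on springs (6 mm each at most).
- clip_far (a point): The same for the clip at x = +50 mm. A clip lets go of its end of a fuse at about 8 N and is free once that end is up 9 to 10 mm. Turning the fuse up about one clip frees the other end first; let go, that end then rests on top of its clip, the fuse sloping 8 to 9 degrees, so the fuse can be gripped anew near the second clip. In a far-off grip the fuse turns between the fingers.
- fuse_a: Blown fuse: round white ceramic cartridge with steel end caps, 20 mm diameter, 120 mm long, 90 g, with a striker pin (6 mm diameter, 16 mm long) standing out of its +x end. Origin at its centre, x along its length. In the clips it lies level with its centre 36 mm above the bench and 19.5 mm above the strip's base; between the clips 90 mm of its length is free to grip.
- fuse_b: The other blown fuse, the same as fuse_a in every way, in another of the three places.
- fuse_c: Sound fuse: as fuse_a but without the striker pin. It stays in its clips.
- scrap_tray: Fixed open steel tray, 220 x 140 mm outside, walls 3 mm thick and 28 mm high, floor 3 mm thick. Origin under its centre on the bench, x along its length, z up. A dead relay may lie in it near its +x end.
- relay: Loose dead relay, a 20 x 28 x 21 mm block lying in the scrap tray near its +x end. Origin at the centre of its underside. It is scrap too and may be nudged.
- meter: Bystander: multimeter, 75 x 135 x 43 mm, origin at the centre of its underside.
- screwdriver: Bystander: screwdriver lying along its x, origin under its middle.
- tape_roll: Bystander: roll of tape, 90 mm across, 19 mm high, origin at the centre of its underside.
- wrench: Bystander: wrench lying along its x, origin under its middle.
- contact_cleaner: Bystander: spray can, 52 mm diameter, 150 mm high, origin at the centre of its underside.
- screw_dish: Bystander: steel dish, 90 mm across, 28 mm high, origin at the centre of its underside.
Things that resemble listed ones, but are neither listed nor needed, are in the scene too. Leave any red look-alike of the fuse_a alone.

How it is judged (in metres and radians):
On the way:
1. one blown fuse lies released in the scrap tray while the other is still in its clips (((x of fuse_a in the frame of scrap_tray between -0.107 and 0.107 m and y of fuse_a in the frame of scrap_tray between -0.067 and 0.067 m and z of fuse_a in the frame of scrap_tray below 0.03 m and angle between fuse_a's own x axis and vertical between 1.4 and 1.74 rad and linear speed of fuse_a below 0.04 m/s and distance of fuse_b from where it was at the start of the episode below 0.004 m and contact force between fuse_a and the fingers below 0.1 N) or (x of fuse_b in the frame of scrap_tray between -0.107 and 0.107 m and y of fuse_b in the frame of scrap_tray between -0.067 and 0.067 m and z of fuse_b in the frame of scrap_tray below 0.03 m and angle between fuse_b's own x axis and vertical between 1.4 and 1.74 rad and linear speed of fuse_b below 0.04 m/s and distance of fuse_a from where it was at the start of the episode below 0.004 m and contact force between fuse_b and the fingers below 0.1 N))), for 0.2 s.
At the end, for the whole second after the job is handed in: Both blown fuses lie level (within 10 degrees) and at rest inside the scrap tray, their centres within its walls and less than 30 mm above the bench; the sound fuse is within 4 mm of where it was in its clips; the clip strip is down on its seat (within 2 mm) (x of fuse_a in the frame of scrap_tray between -0.107 and 0.107 m and y of fuse_a in the frame of scrap_tray between -0.067 and 0.067 m and z of each of fuse_a, fuse_b in the frame of scrap_tray below 0.03 m and angle between fuse_a's own x axis and vertical between 1.4 and 1.74 rad and x of fuse_b in the frame of scrap_tray between -0.107 and 0.107 m and y of fuse_b in the frame of scrap_tray between -0.067 and 0.067 m and angle between fuse_b's own x axis and vertical between 1.4 and 1.74 rad and linear speed of each of fuse_a, fuse_b below 0.04 m/s and distance of fuse_c from where it was at the start of the episode below 0.004 m and value of joint strip below 0.002 m); the robot touches nothing.
It fails at once if the clip strip is pulled 4 mm or more up off its seat (value of joint strip above 0.004 m).
It fails at once if the sound fuse is pulled out of its clips (distance of fuse_c from where it was at the start of the episode above 0.008 m).
It fails at once if a blown fuse is dropped or thrown instead of laid down ((linear speed of fuse_a above 0.6 m/s and contact force between fuse_a and anything else below 0.05 N) or (linear speed of fuse_b above 0.6 m/s and contact force between fuse_b and anything else below 0.05 N)).
It fails at once if another thing on the bench is pushed by more than 30 mm (distance of any of meter, screwdriver, tape_roll, wrench, contact_cleaner, screw_dish from where it was at the start of the episode above 0.03 m).
It also fails if it takes over 67 s, if anything falls off the work surface, if the arm or the gripper's body presses on something with over 40 N, if the wrist force passes 120 N, or if a joint passes its speed limit or range.

ROBOT

A 6-joint arm with a two-finger parallel gripper is mounted at the origin on the work surface. World frame = base frame: x ahead of the robot, y to its left, z up, the work surface at z = 0. Lengths are in mm, angles in rad, forces in N, time in s.
With the tool pointing down it reaches from about 350 to 975 mm from the base axis. Payload 7.1 kg.
Tool frame: the origin (TCP) lies at the centre of the arm's flange, where the gripper is bolted on; the fingertips stand 182 mm ahead of it and the grasp point (between the pads) lies 163 mm ahead of it; z points along the fingers, y is the line along which they close (so a half turn about z gives the same grasp; the last joint's range is limited). The gripper opens to 88 mm and grips with 3 to 60 N. Pads are 20 mm wide; open, the fingers measure 115 mm over their backs; the gripper's body (75 mm by 178 mm) begins 61 mm behind the grasp point.
Start: joints at [-1.299, 0.423, 1.63, -0, 1.089, -0.019], TCP at [179.218, -598.738, 404.675] pointing down, gripper open.
Joint ranges: [-3, 3], [-0.9, 2.11], [0.09, 2.58], [-1.31, 4.45], [0.11, 2.69], [-2.54, 2.54]. Speed limits (rad/s): [2.39, 2.39, 3.01, 3.14, 3.14, 3.14].

INTERFACE

Orientations are given as a rotation vector (axis times angle).
In Python, from workcell import readout, get_image, ctrl gives the robot as it stands.
- The arm moves only by the tool step_arm, never from a script. Its argument "targets" is a list that holds one entry, the list of rows, each a list of 7 numbers: the shift along the world's x, y, z as a fraction of full scale, then the turn, a rotation vector about the world's x, y, z as a fraction of full scale, then the opening, from 0 (shut) to 1 (fully open). In form: [[[dx, dy, dz, wx, wy, wz, claw], ...]]. A call has exactly 5 rows; each row shifts and turns the commanded pose from where the row before left it; what a row does not reach is not made up. Full scale, the value 1, is 0.05 m for a shift and 4 degrees for a turn. A row lasts 1/8 s, in which the tool goes at most 62.5 mm and 10.7 degrees, less where a joint would pass 70% of its speed; a pose out of reach is approached as far as the arm can. A call with a number of a shift or a turn outside -1 to 1 is refused whole. A call with a gripper value outside its range is refused whole. The fingers move at their own pace and stop on an object; the grip force is fixed at half the most. Time passes only in rows, so rows that do not move let the fingers close, or fill a call up. It gives the time, the measured TCP pose, the force, the opening and the grip force at its end, in the units of the state.
- readout.get_obs(): the state, without advancing time (a new reading comes with each control period).
- get_image(name): name is "side" or "top" or "wrist"; returns a dict with "pixels" (420x560x3 uint8, red, green, blue), "intrinsics" (3x3 intrinsics, pixels), "extrinsics" (4x4, takes a point from world to camera coordinates). Camera axes: x right, y down, z forward; pixel columns grow to the right and rows downward; lengths in mm; the calibration is good to about 2 mm. A picture is of the moment at which its call begins. There is no depth.
- ctrl.close_job(): hands the job in; it is judged then, once.
The state is a dict: "t": time; "qpos": joint angles; "qvel": joint speeds; "joint_torque": joint torques, N m; "ee_pos": TCP position; "orientation": TCP orientation; "ft_force": force on the tool from outside, world axes, zero at the start; "moment": the same for the moment, N m; "width": finger opening in mm; "grasp_force": force on a finger pad.
Only numpy, scipy, OpenCV 4.12 (cv2) and the standard library are available. Lean on these libraries where they do the work, as an engineer would, in place of code of your own. Each camera call takes 0.05 s, during which the arm holds its last target. There are 200 camera calls.

## Working session

There is one attempt and no reset: what is moved stays moved. The work goes in short steps, Python scripts to look and compute and a tool call to move; the robot and the scene stay as the last step left them, time stands still between calls to the robot, and variables do not carry over. Pictures are saved under pics/ and viewed, at most 13 in all, crops included, and the job is handed in when it is done.

Besides the shell and the picture viewer there is one more tool, called after ">>>" as name(argument=value, ...) on one line, values as JSON. step_arm: Moves the arm, as the interface text tells. Shift numbers are shares of 0.05 m and turn numbers shares of 4 degrees, none past 1 either way. Its arguments: {"type":"object","properties":{"targets":{"type":"array"}},"required":["targets"]}

```bash
mkdir -p pics; cat > h.py <<'E'
import numpy as np, cv2
from workcell import readout, get_image, ctrl
def snap(n,f=None):
    d=get_image(n); np.savez('%s.npz'%(f or n),**{k:np.array(v) for k,v in d.items()})
    if f: cv2.imwrite('pics/%s.png'%f, np.array(d['pixels'])[:,:,::-1])
    return d
def ray(d,u,v,z):
    K=np.array(d['intrinsics']);T=np.array(d['extrinsics']);R=T[:3,:3];c=-R.T@T[:3,3]
    r=R.T@np.linalg.inv(K)@np.array([u,v,1.]); return c+r*(z-c[2])/r[2]
def proj(d,p):
    K=np.array(d['intrinsics']);T=np.array(d['extrinsics']);q=K@(T[:3,:3]@np.array(p)+T[:3,3]);return q[:2]/q[2]
E
python3 - <<'E'
from h import *
for n in ['top','side']:
    d=snap(n,n+'0'); T=np.array(d['extrinsics']); print(n,-T[:3,:3].T@T[:3,3])
    print(np.array(d['intrinsics'])[0])
o=readout.get_obs();print(o)
E
```

```text
top [ 369.69044141   -9.98205525 1279.90890158]
[454.30970197   0.         285.14137545]
side [275.64386123 999.05976039 771.00220632]
[455.29331745   0.         281.73961496]
{'t': 0.1, 'qpos': array([-1.29899169e+00,  4.23788829e-01,  1.63061971e+00,  1.99766343e-05,
        1.08859188e+00, -1.90363091e-02]), 'qvel': array([-0.00039163, -0.00134796, -0.00136647, -0.00102882, -0.00019548,
        0.00028167]), 'joint_torque': array([-3.22409073e-05, -5.45614386e+01, -2.74324429e+01,  6.45086635e-02,
        1.88385998e-02, -3.75651348e-05]), 'ee_pos': array([ 179.16065223, -598.50592467,  403.96159749]), 'orientation': array([-3.10705143e+00, -4.55026308e-01,  2.51051442e-04]), 'ft_force': array([-0.53862099, -0.24756939, -0.23543424]), 'moment': array([-0.03746328,  0.03426281, -0.02423396]), 'grasp_force': 0.0, 'width': 88.0396910259405}
```

View pics/top0.png

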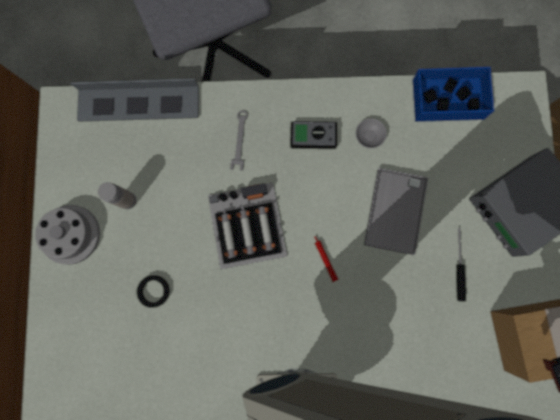

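View pics/side0.png

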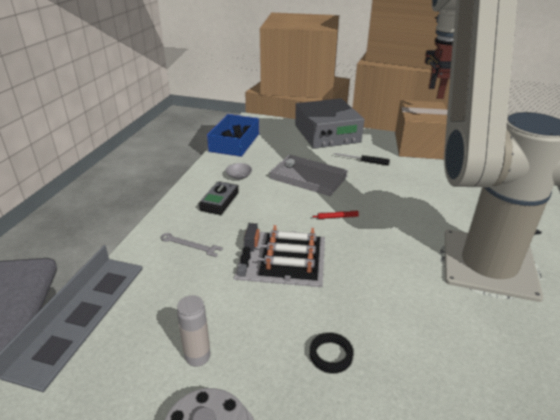

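The top view shows the clip strip with three fuses near (248,232), the scrap tray at (397,208) with the relay near its upper end (413,182), and the red look-alike at (326,258). In the side view the strip is at (288,250) and the tray at (308,172). Next I zoom in on the strip and compute rough positions.

```bash
python3 - <<'E'
from h import *
t=cv2.imread('pics/top0.png'); s=cv2.imread('pics/side0.png')
a=cv2.resize(t[170:280,195:295],(500,550),interpolation=cv2.INTER_CUBIC)
b=cv2.resize(s[215:290,230:330],(0,0),fx=3,fy=3,interpolation=cv2.INTER_CUBIC)
c=np.zeros((550,800,3),np.uint8);c[:,:500]=a;c[:225,500:]=b
b=cv2.resize(t[155:260,355:435],(300,325)[:2]);c[225:,500:]=b
cv2.imwrite('pics/crop0.png',c)
d=np.load('top0.npz')
for u,v,z in [(248,235,36),(397,208,28),(380,165,28),(427,172,28),(416,254,28),(365,245,28)]: print(ray(d,u,v,z).round())
E
```

```text
[485. 124.  36.]
[ 550. -290.   28.]
[ 673. -249.   28.]
[ 650. -379.   28.]
[ 422. -334.   28.]
[ 450. -197.   28.]
```

View pics/crop0.png

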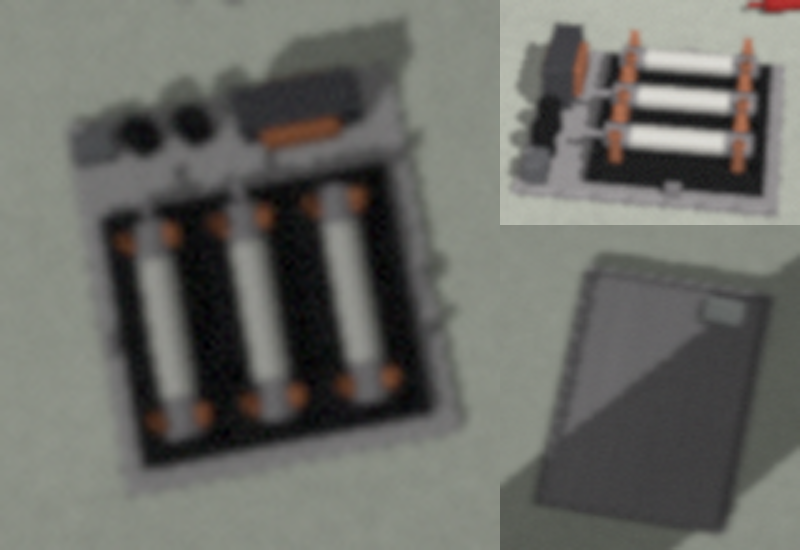

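The pins show on the left (+y) and middle fuses, so the right (−y) fuse is the sound one. The strip yaw is about +9.5° and the tray about −9°. The relay lies at the tray's far right corner. I'll travel above the strip now.

>>> step_arm(targets=[[[0.4,0.96,0,0,0,-0.12,1],[0.4,0.96,0,0,0,-0.12,1],[0.4,0.96,0,0,0,-0.12,1],[0.4,0.96,0,0,0,-0.12,1],[0.4,0.96,0,0,0,-0.12,1]]])

```text
t: 0.72
ee_pos: [279.5, -357.1, 404.5]
orientation: [-3.117, -0.389, 0.0]
ft_force: [1.6, 0.6, -0.5]
width: 87.7
grasp_force: 0.0
```

>>> step_arm(targets=[[[0.4,0.96,0,0,0,-0.12,1],[0.4,0.96,0,0,0,-0.12,1],[0.4,0.96,0,0,0,-0.12,1],[0.4,0.96,0,0,0,-0.12,1],[0.4,0.96,0,0,0,-0.12,1]]])

```text
t: 1.35
ee_pos: [379.5, -117.1, 404.7]
orientation: [3.125, 0.324, 0.0]
ft_force: [1.6, -1.3, -0.6]
width: 87.8
grasp_force: 0.0
```

>>> step_arm(targets=[[[0.4,0.96,0,0,0,-0.12,0.4],[0.4,0.96,0,0,0,-0.12,0.4],[0.4,0.96,0,0,0,-0.12,0.4],[0.4,0.96,0,0,0,-0.12,0.4],[0,0,0,0,0,0,0.4]]])

```text
t: 1.98
ee_pos: [460.1, 75.9, 404.5]
orientation: [-3.129, -0.279, -0.001]
ft_force: [-0.4, -0.6, -0.4]
width: 41.3
grasp_force: 0.0
```

```bash
python3 - <<'E'
from h import *
d=snap('wrist','w1'); T=d['extrinsics'];T=np.array(T); print('cam',(-T[:3,:3].T@T[:3,3]).round(), T[:3,:3].round(2).tolist())
o=readout.get_obs();print(o['t'],o['ee_pos'].round(1),o['orientation'].round(3),o['width'])
for n in ['top0','w1']:
    d=np.load(n+'.npz'); h=cv2.cvtColor(d['pixels'],cv2.COLOR_RGB2HSV)
    m=((h[...,0]<18)&(h[...,1]>110)&(h[...,2]>50)).astype(np.uint8)
    if n=='top0': m[:170]=0;m[280:]=0;m[:,:195]=0;m[:,295:]=0
    k,l,s,c=cv2.connectedComponentsWithStats(m)
    print(n)
    for i in range(1,k):
        if s[i,4]>(5 if n=='top0' else 60): print(s[i].tolist(),c[i].round(1),ray(d,*c[i],50).round(1)[:2])
E
```

```text
cam [527.  88. 386.] [[0.18, -0.98, -0.0], [-0.95, -0.17, 0.25], [-0.25, -0.04, -0.97]]
2.025 [459.3  74.5 404.3] [ 3.129e+00  2.770e-01 -1.000e-03] 37.7188639499803
top0
[247, 193, 16, 6, 55] [254.8 195.8] [591.2 102.3]
[265, 207, 3, 5, 13] [266.2 209. ] [553.6  71.6]
[255, 209, 3, 5, 9] [256.4 210.6] [550.   98.3]
[247, 211, 3, 5, 12] [247.9 212.8] [544.3 121.8]
[237, 213, 3, 4, 11] [238.1 214.4] [540.8 148.8]
[228, 214, 3, 5, 12] [229.1 216.2] [536.4 173.6]
[218, 217, 3, 4, 10] [219.1 218.2] [531.5 201.1]
[272, 243, 3, 5, 14] [273.1 244.9] [454.9  54.4]
[262, 245, 3, 4, 9] [263.1 246.7] [450.7  81.5]
[253, 247, 4, 4, 12] [254.2 248.4] [446.5 105.6]
[243, 249, 3, 4, 11] [244.1 250.4] [441.9 133.3]
[235, 250, 3, 5, 11] [235.7 252.3] [437.3 156. ]
[224, 252, 4, 4, 11] [225.5 253.8] [433.8 183.7]
w1
[258, 48, 45, 12, 477] [280.4  52.9] [588.  102.5]
[248, 94, 8, 11, 80] [251.4  98.8] [542.4 123.2]
[276, 94, 8, 12, 70] [279.5  99.1] [547.   96.2]
[301, 94, 9, 12, 82] [304.5  99.2] [551.2  72.2]
[397, 202, 24, 65, 937] [408.2 233.5] [435.1 -64.9]
[545, 336, 15, 24, 177] [554.2 343.5] [ 332.  -273.2]
[352, 345, 10, 30, 87] [355.4 362.1] [264.8 -46.5]
```

View pics/w1.png

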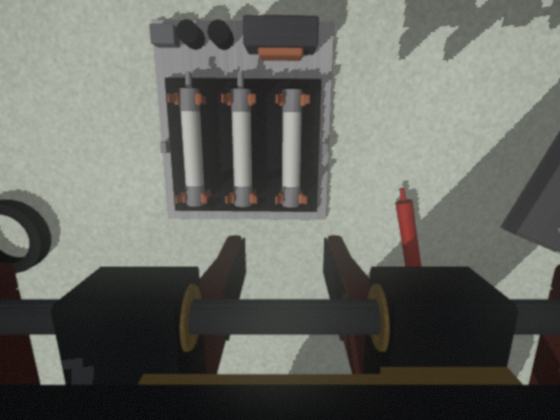

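The view confirms it: pins at (188,75) and (241,73), and the right fuse at (291,97) has none. The clip geometry also checks out, with a clip distance of 99.6 mm, a pitch of 51.7 mm and a yaw of 9.1°. Next I go above the left fuse's far clip.

>>> step_arm(targets=[[[0.39,0.74,-0.84,0,0,-0.2,0.45],[0.39,0.74,-0.84,0,0,0,0.45],[0.39,0.73,-0.82,0,0,0,0.45],[0,0,0,0,0,0,0.45],[0,0,0,0,0,0,0.45]]])

```text
t: 2.65
ee_pos: [517.4, 182.5, 279.8]
orientation: [3.131, 0.249, -0.002]
ft_force: [0.5, -0.7, 0.3]
width: 39.8
grasp_force: 0.0
```

```bash
cat > look.py <<'E'
from h import *
import sys
f=sys.argv[1]; d=snap('wrist',f); o=readout.get_obs()
print(o['t'],o['ee_pos'].round(1),o['orientation'].round(3),o['width'],o['ft_force'].round(1))
for a in sys.argv[2:]: 
    p=[float(x) for x in a.split(',')]; q=proj(d,p); print(a,q.round(1))
    im=cv2.imread('pics/%s.png'%f); cv2.circle(im,tuple(int(x) for x in q),3,(0,0,255),1); cv2.imwrite('pics/%s.png'%f,im)
E
python3 look.py w2 517.6,183.8,46 534,187.4,50 435.5,169.9,50 542.5,135.3,50
```

```text
2.7 [517.5 182.5 280.6] [3.132e+00 2.490e-01 1.000e-03] 39.44263147458107 [ 0.1  0.4 -0. ]
517.6,183.8,46 [282.3 222.6]
534,187.4,50 [280.7 200.3]
435.5,169.9,50 [283.5 331.6]
542.5,135.3,50 [360.4 200. ]
```

View pics/w2.png

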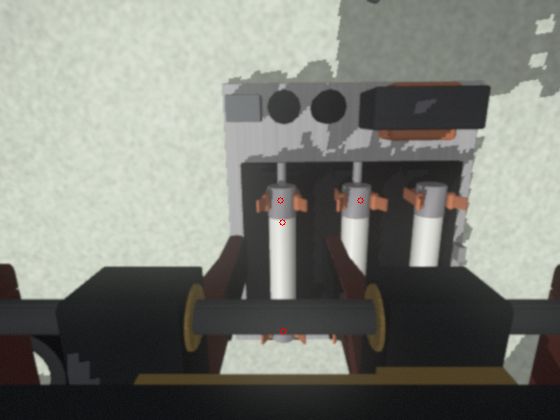

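The markers sit on the clips and fuse within about 1 mm: fuse axis at column 282, far clip at (281,200). I descend and close.

>>> step_arm(targets=[[[0,0.02,-0.6,0,0,0,0.45],[0,0,-0.6,0,0,0,0.45],[0,0,-0.25,0,0,0,0.45],[0,0,0,0,0,0,0],[0,0,0,0,0,0,0]]])

```text
t: 3.32
ee_pos: [518.2, 184.6, 208.5]
orientation: [-3.131, -0.25, -0.003]
ft_force: [-0.0, 0.4, 0.8]
width: 23.0
grasp_force: 0.0
```

>>> step_arm(targets=[[[0,0,0,0,0,0,0],[0,0,0,0,0,0,0],[0,0,0,0,0,0,0],[0,0,0,0,0,0,0],[0,0,0,0,0,0,0]]])

```text
t: 3.95
ee_pos: [518.3, 184.6, 208.4]
orientation: [3.131, 0.251, 0.003]
ft_force: [0.1, -6.9, 8.0]
width: 19.8
grasp_force: 30.0
```

>>> step_arm(targets=[[[-0.06,-0.03,0.04,0.04,-0.247,0,0],[-0.06,-0.01,0.03,0.04,-0.247,0,0],[-0.06,-0.01,0.026,0.04,-0.247,0,0],[0,0,0,0,0,0,0],[0,0,0,0,0,0,0]]])

```text
t: 4.58
ee_pos: [507.7, 182.2, 211.4]
orientation: [-3.127, -0.25, -0.077]
ft_force: [-2.4, 0.5, -8.2]
width: 19.2
grasp_force: 30.0
```

>>> step_arm(targets=[[[-0.06,-0.01,0.025,0.04,-0.247,0,0],[-0.06,-0.01,0.024,0.04,-0.247,0,0],[-0.062,-0.01,0.024,0.04,-0.247,0,0],[0,0,0,0,0,0,0],[0,0,0,0,0,0,0]]])

```text
t: 5.2
ee_pos: [499.4, 180.7, 216.4]
orientation: [-3.119, -0.249, -0.163]
ft_force: [-5.1, 0.1, 1.8]
width: 19.2
grasp_force: 32.3
```

>>> step_arm(targets=[[[-0.062,-0.01,0.022,0.04,-0.247,0,0],[-0.062,-0.01,0.022,0.04,-0.247,0,0],[-0.063,-0.01,0.021,0.04,-0.247,0,0],[0,0,0,0,0,0,0],[0,0,0,0,0,0,0]]])

```text
t: 5.82
ee_pos: [490.3, 179.4, 219.2]
orientation: [-3.109, -0.249, -0.245]
ft_force: [-5.6, 1.4, 0.6]
width: 19.3
grasp_force: 31.9
```

```bash
python3 - <<'E'
from h import *
s=snap('side','s1');d=np.array(s['pixels'])[190:310,210:350,::-1]
cv2.imwrite('pics/s1c.png',cv2.resize(d,(700,600),interpolation=cv2.INTER_CUBIC))
E
```

```text
(no output)
```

View pics/s1c.png

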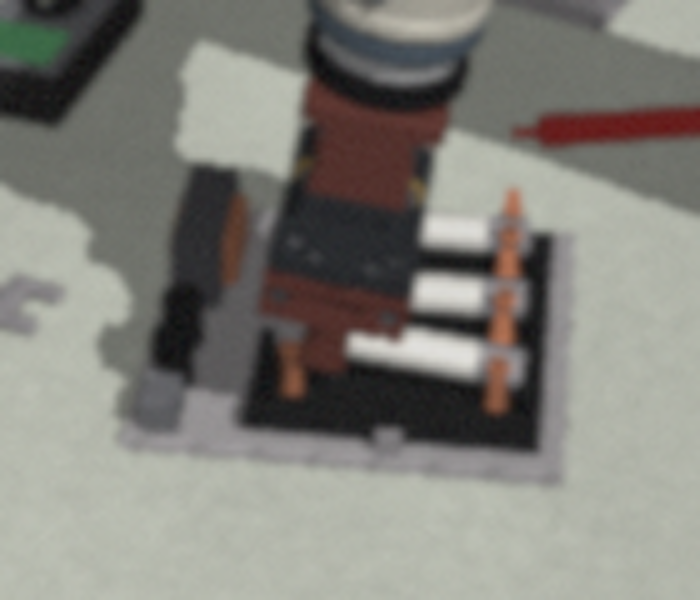

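The far end is free and rests high, with the fuse sloping. I release, slide along the fuse towards the near clip keeping the tilt, and grip again.

>>> step_arm(targets=[[[0,0,0,0,0,0,0.3],[0,0,0,0,0,0,0.4],[0,0,0,0,0,0,0.4],[-0.2,-0.03,-0.032,0,0,0,0.4],[-0.4,-0.065,-0.065,0,0,0,0.4]]])

```text
t: 6.5
ee_pos: [460.1, 174.4, 214.1]
orientation: [-3.109, -0.248, -0.247]
ft_force: [0.3, -0.3, -0.1]
width: 35.2
grasp_force: 0.0
```

>>> step_arm(targets=[[[-0.4,-0.065,-0.065,0,0,0,0.4],[-0.23,-0.035,-0.037,0,0,0,0.4],[0,0,0,0,0,0,0.4],[0,0,0,0,0,0,0],[0,0,0,0,0,0,0]]])

```text
t: 7.12
ee_pos: [429.5, 169.7, 209.1]
orientation: [-3.109, -0.248, -0.247]
ft_force: [-0.3, -0.3, -0.4]
width: 19.3
grasp_force: 30.0
```

>>> step_arm(targets=[[[0,0,0,0,0,0,0],[0,0,0,0,0,0,0],[0,0,0,0,0,0,0],[0,0,0,0,0,0,0],[0,0,0,0,0,0,0]]])

```text
t: 7.75
ee_pos: [428.8, 169.5, 209.0]
orientation: [-3.109, -0.249, -0.245]
ft_force: [1.8, -0.9, 0.8]
width: 19.3
grasp_force: 30.0
```

>>> step_arm(targets=[[[0.054,0.009,0.04,-0.04,0.247,0,0],[0.054,0.009,0.04,-0.04,0.247,0,0],[0.055,0.009,0.04,-0.04,0.247,0,0],[0,0,0,0,0,0,0],[0,0,0,0,0,0,0]]])

```text
t: 8.38
ee_pos: [437.3, 171.0, 215.4]
orientation: [-3.118, -0.249, -0.166]
ft_force: [0.8, -1.1, 1.3]
width: 19.0
grasp_force: 30.0
```

>>> step_arm(targets=[[[0.055,0.009,0.045,-0.04,0.247,0,0],[0.056,0.009,0.045,-0.04,0.247,0,0],[0.056,0.009,0.045,-0.04,0.247,0,0],[0,0,0,0,0,0,0],[0,0,0,0,0,0,0]]])

```text
t: 9.0
ee_pos: [446.0, 172.3, 222.2]
orientation: [-3.126, -0.25, -0.086]
ft_force: [2.8, -3.8, 3.7]
width: 19.3
grasp_force: 30.0
```

>>> step_arm(targets=[[[0,0,0.05,0,0,0,0],[0,0,0.05,0,0,0,0],[0,0,0.05,0,0,0,0],[0,0,0,0,0,0,0],[0,0,0,0,0,0,0]]])

```text
t: 9.62
ee_pos: [445.2, 172.3, 229.1]
orientation: [-3.126, -0.25, -0.082]
ft_force: [0.2, -0.7, -0.9]
width: 19.1
grasp_force: 30.0
```

```bash
python3 - <<'E'
from h import *
s=snap('side','s2');d=np.array(s['pixels'])[190:310,210:350,::-1]
w=snap('wrist','w3');
c=np.zeros((420,800,3),np.uint8);c[:300,:350]=cv2.resize(d,(350,300),interpolation=cv2.INTER_CUBIC)
c[:338,350:]=cv2.resize(np.array(w['pixels'])[:,:,::-1],(450,338))
cv2.imwrite('pics/s2c.png',c); print(readout.get_obs()['ft_force'])
E
```

```text
[-0.52293071 -0.17964019 -1.30012127]
```

View pics/s2c.png

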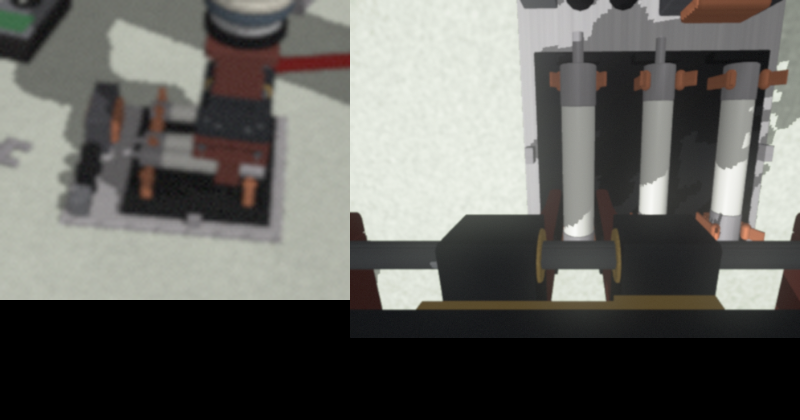

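The fuse is fully out: in the wrist view it lies above both clips, and the force is just its weight. I carry it towards the tray.

>>> step_arm(targets=[[[0,0,0.6,0,0,0,0],[0,0,0.8,0,0,0,0],[0.08,-0.6,0.2,0,0,-0.5,0],[0.08,-0.96,0,0,0,-0.5,0],[0.08,-0.96,0,0,0,-0.5,0]]])

```text
t: 10.35
ee_pos: [457.2, 45.1, 309.5]
orientation: [-3.138, -0.086, -0.083]
ft_force: [0.5, -0.5, -1.0]
width: 19.2
grasp_force: 30.0
```

>>> step_arm(targets=[[[0.08,-0.96,0,0,0,-0.5,0],[0.08,-0.96,0,0,0,-0.5,0],[0.08,-0.96,0,0,0,-0.5,0],[0.08,-0.96,0,0,0,-0.5,0],[0.08,-0.96,0,0,0,-0.5,0]]])

```text
t: 10.98
ee_pos: [477.1, -195.4, 309.1]
orientation: [3.132, -0.19, 0.082]
ft_force: [0.5, 0.5, -1.3]
width: 19.1
grasp_force: 30.0
```

```bash
python3 - <<'E'
from h import *
d=np.load('top0.npz');g=cv2.imread('pics/top0.png')
P=np.array([ray(d,u,v,28)[:2] for u,v in [(379,169.5),(427,177.6),(414.2,253.5),(364.9,244.8)]])
print(P.round(),P.mean(0).round(1))
for i in range(4):
    e=P[i]-P[(i+1)%4]; print(np.linalg.norm(e).round(),np.degrees(np.arctan2(e[1],e[0])).round(1))
snap('wrist','w4');o=readout.get_obs();print(o['t'],o['ee_pos'],o['orientation'],o['width'],o['ft_force'])
E
```

```text
[[ 661. -246.]
 [ 634. -378.]
 [ 424. -329.]
 [ 450. -196.]] [ 542.  -287.3]
135.0 78.5
216.0 -13.0
135.0 -101.5
216.0 166.8
11.025 [ 478.17894455 -199.63880092  309.60323596] [ 3.12855571 -0.19413642  0.08662917] 19.445488859578077 [ 2.2195853  -4.2073228  -1.17083167]
```

View pics/w4.png

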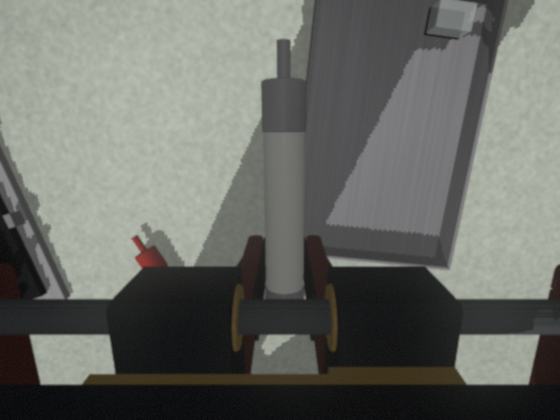

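The held fuse points to the tray's far end, with the relay at (453,18) in the far right corner and the tray's near wall at about row 255. The tray centre is (542,−287) with yaw −12.4°, and its measured 216 × 135 mm agrees with the sizes given. I move over it, level off and go down.

>>> step_arm(targets=[[[0,-0.6,0,0.1,0.4,-0.46,0],[0,-0.8,0,0.1,0.4,-0.46,0],[0,-0.7,-0.2,0.1,0.4,-0.46,0],[0,0,-0.6,0,0,0,0],[0,0,-0.6,0,0,0,0]]])

```text
t: 11.65
ee_pos: [477.2, -299.2, 238.4]
orientation: [-3.113, 0.339, 0.05]
ft_force: [-0.9, -1.4, -1.7]
width: 19.2
grasp_force: 30.0
```

```bash
python3 - <<'E'
from h import *
w=snap('wrist','w5');o=readout.get_obs();print(o['t'],o['ee_pos'],o['orientation'],o['ft_force'])
s=snap('side','s3')
q=proj(s,[o['ee_pos'][0]+30,o['ee_pos'][1],60]);print(q)
x,y=int(q[0]),int(q[1])
c=np.zeros((450,800,3),np.uint8);c[:400,:400]=cv2.resize(np.array(s['pixels'])[y-40:y+40,x-40:x+40,::-1],(400,400),interpolation=cv2.INTER_CUBIC)
c[:300,400:]=cv2.resize(np.array(w['pixels'])[:,:,::-1],(400,300));cv2.imwrite('pics/s3c.png',c)
E
```

```text
11.7 [ 475.87130505 -298.11925342  234.81330779] [-3.11000023  0.33856721  0.05840029] [-1.9998619   0.72336486 -3.9795516 ]
[320.56691177 161.45809394]
```

View pics/s3c.png

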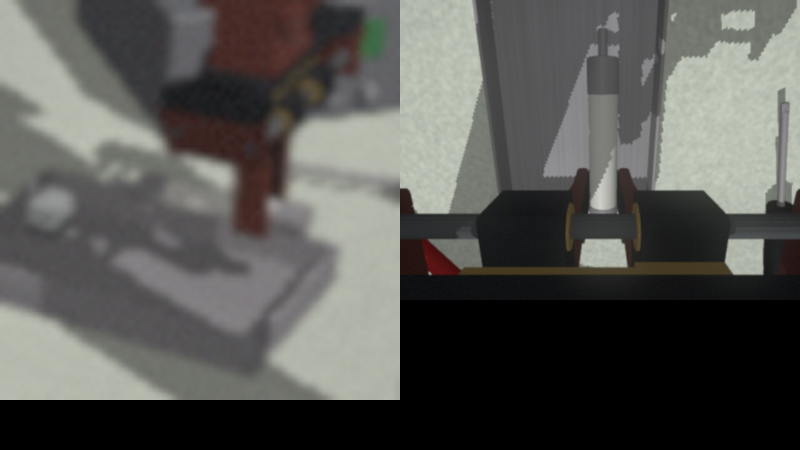

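>>> step_arm(targets=[[[0,-0.06,-0.3,0,0,0,0],[0,0,-0.3,0,0,0,0],[0,0,-0.2,0,0,0,0],[0,0,-0.1,0,0,0,0],[0,0,0,0,0,0,0]]])

```text
t: 12.38
ee_pos: [477.2, -301.7, 193.9]
orientation: [-3.112, 0.338, 0.052]
ft_force: [-0.5, -0.1, -0.9]
width: 19.1
grasp_force: 30.0
```

>>> step_arm(targets=[[[0,0,-0.04,0,0,0,0],[0,0,-0.03,0,0,0,0],[0,0,0,0,0,0,0],[0,0,0,0,0,0,0],[0,0,0,0,0,0,0]]])

```text
t: 13.0
ee_pos: [477.3, -301.8, 190.8]
orientation: [-3.113, 0.338, 0.051]
ft_force: [-0.1, -0.0, -1.7]
width: 19.4
grasp_force: 30.0
```

Not in contact yet, so I go down in small steps.

>>> step_arm(targets=[[[0,0,-0.04,0,0,0,0],[0,0,-0.03,0,0,0,0],[0,0,0,0,0,0,0],[0,0,0,0,0,0,0],[0,0,0,0,0,0,0]]])

```text
t: 13.62
ee_pos: [477.2, -301.8, 187.2]
orientation: [-3.113, 0.338, 0.051]
ft_force: [0.2, 0.5, -0.0]
width: 19.3
grasp_force: 30.0
```

>>> step_arm(targets=[[[0,0,-0.03,0,0,0,0],[0,0,-0.01,0,0,0,0],[0,0,0,0,0,0,0],[0,0,0,0,0,0,0],[0,0,0,0,0,0,0]]])

```text
t: 14.25
ee_pos: [477.2, -301.8, 185.5]
orientation: [-3.113, 0.338, 0.051]
ft_force: [-1.8, 0.1, 5.1]
width: 19.3
grasp_force: 31.6
```

Contact at 5 N. I open the fingers, then lift off.

>>> step_arm(targets=[[[0,0,0,0,0,0,0.26],[0,0,0,0,0,0,0.3],[0,0,0,0,0,0,0.4],[0,0,0,0,0,0,0.42],[0,0,0,0,0,0,0.42]]])

```text
t: 14.88
ee_pos: [477.7, -301.5, 185.5]
orientation: [-3.112, 0.338, 0.05]
ft_force: [0.8, 5.2, 5.9]
width: 36.8
grasp_force: 2.7
```

>>> step_arm(targets=[[[0,0,0.2,0,0,0,0.42],[0,0,0.6,0,0,0,0.42],[0,0,0.7,0,0,0,0.42],[0,0,0.5,0,0,0,0.42],[0,0,0,0,0,0,0.42]]])

```text
t: 15.5
ee_pos: [477.8, -302.3, 287.3]
orientation: [-3.115, 0.338, 0.045]
ft_force: [-0.7, 0.3, -0.1]
width: 36.9
grasp_force: 0.0
```

```bash
cat > tray.py <<'E'
from h import *
import sys
w=snap('wrist',sys.argv[1]);o=readout.get_obs();print(o['t'],o['ee_pos'],o['orientation'])
p=np.array(w['pixels']).astype(int);h=cv2.cvtColor(np.array(w['pixels']),cv2.COLOR_RGB2HSV)
c,s=np.cos(np.radians(-12.4)),np.sin(np.radians(-12.4))
# tray interior as warped plane at z=13 (top-down resample), 2 px/mm
pts=np.array([proj(w,[542+c*x-s*y,-287.3+s*x+c*y,13]) for x,y in [(-107,67),(107,67),(107,-67),(-107,-67)]],np.float32)
M=cv2.getPerspectiveTransform(pts,np.float32([[0,0],[428,0],[428,268],[0,268]]))
cv2.imwrite('pics/%s_t.png'%sys.argv[1],cv2.warpPerspective(np.array(w['pixels'])[:,:,::-1].copy(),M,(428,268)))
g=cv2.warpPerspective(cv2.cvtColor(np.array(w['pixels']),cv2.COLOR_RGB2GRAY),M,(428,268)); print(cv2.resize(g,(36,22),interpolation=cv2.INTER_AREA))
E
python3 tray.py w6
```

```text
15.55 [ 477.39138364 -301.95293753  285.95744247] [-3.11364116  0.33813696  0.04836754]
[[ 63  67  68  68  68  69  68  69  69  70  70  70  70  70  71  71  71  71
   71  70  71  70  70  70  69  71  69  69  68  66  67  44   0   0   0   0]
 [ 67  75  76  76  77  77  77  78  78  78  78  79  79  79  79  79  79  80
   80  80  80  80  80  80  80  79  79  79  79  79  79  53   0   0   0   0]
 [ 66  76  76  77  77  77  78  78  78  78  78  79  79  79  79  79  79  79
   79  79  79  80  79  79  79  79  79  79  79  95 109  77   0   0   0   0]
 [ 66  76  76  77  78  78  78  79  78  78  79  79  79  79  79  79  80  80
   79  80  79  80  80  80  80  79  79  79  79  78  80  61   0   0   0   0]
 [ 67  76  76  77  77  77  78  78  78  78  78  78  79  78  78  78  78  78
   78  78  78  78  78  78  78  78  78  77  77  77  76  51   0   0   0   0]
 [ 68  76  76  78  90  81  78  78  78  78  79  79  79  79  79  79  79  80
   79  80  80  80  80  80  80  80  80  80  79  79  78  52   0   0   0   0]
 [ 68  76  77  79 120 120 102  84  79  79  79  79  79  80  80  80  80  80
   80  80  81  81  81  81  81  81  81  80  8
[... 1566 characters left out ...]
 101  99 102  98 100 100  97
   99  93  81  81  82  85 116 123 123 124 124 124 105  53   0   0   0   0]
 [ 75  80  80  81 114 120 119 119 119 119 120 120 121 121 121 122 122 122
  122 121  88  82  82  82  83  93 110 121 124 123 105  55   0   0   0   0]
 [ 74  80  80  85 118 121 120 120 120 120 120 120 121 121 121 122 122 122
  122 122 120 106  89  81  81  80  81  82  91 100  98  52   0   0   0   0]
 [ 53  56  68  84 119 120 120 120 120 119 120 120 121 121 121 121 122 122
  122 122 122 122 121 112  94  82  80  80  80  79  79  50   0   0   0   0]
 [ 48  50  55  83 112 114 115 115 115 115 116 117 117 118 119 120 120 121
  121 122 122 122 122 122 122 117 100  88  81  79  79  50   0   0   0   0]]
```

The first fuse lies flat at tray y ≈ −26 mm, x from about −102 to +18 mm, with its pin pointing to +x. Next is the middle fuse.

>>> step_arm(targets=[[[0,0.4,0,-0.095,-0.43,0,0.45],[0.1,0.9,0,0,0,0.54,0.45],[0.1,0.92,0,0,0,0.54,0.45],[0.1,0.92,0,0,0,0.54,0.45],[0.1,0.92,0,0,0,0.54,0.45]]])

```text
t: 16.18
ee_pos: [496.8, -97.4, 283.9]
orientation: [-3.133, 0.101, 0.007]
ft_force: [-0.4, -0.3, 0.4]
width: 39.5
grasp_force: 0.0
```

>>> step_arm(targets=[[[0.1,0.92,0,0,0,0.54,0.45],[0.1,0.92,0,0,0,0.54,0.45],[0.1,0.92,0,0,0,0.54,0.45],[0.1,0.92,0,0,0,0.54,0.45],[0.1,0.92,0,0,0,0.54,0.45]]])

```text
t: 16.8
ee_pos: [521.8, 132.6, 283.8]
orientation: [-3.13, -0.195, 0.009]
ft_force: [1.0, 0.1, 0.0]
width: 39.1
grasp_force: 0.0
```

>>> step_arm(targets=[[[0.07,0,-0.14,0,0,0.54,0.45],[0,0,0,0,0,0,0.45],[0,0,0,0,0,0,0.45],[0,0,0,0,0,0,0.45],[0,0,0,0,0,0,0.45]]])

```text
t: 17.42
ee_pos: [525.8, 130.7, 278.3]
orientation: [-3.125, -0.25, 0.005]
ft_force: [0.1, 0.0, 0.5]
width: 39.7
grasp_force: 0.0
```

```bash
python3 look.py w7 526,131.6,46 542.5,135.3,50 444.2,119.5,50; python3 - <<'E'
from h import *
d=np.load('w7.npz'); h=cv2.cvtColor(d['pixels'],cv2.COLOR_RGB2HSV)
m=((h[...,0]<18)&(h[...,1]>110)&(h[...,2]>50)).astype(np.uint8)
k,l,s,c=cv2.connectedComponentsWithStats(m)
for i in range(1,k):
    if s[i,4]>60: print(s[i].tolist(),ray(d,*c[i],50).round(1)[:2])
g=cv2.cvtColor(d['pixels'],cv2.COLOR_RGB2GRAY)
for r in (195,210,225): print(r,g[r,225:345:3].tolist())
E
```

```text
17.475 [525.8 130.8 278.4] [-3.125 -0.25   0.005] 39.78936012541439 [0.  0.1 0.5]
526,131.6,46 [285.3 222.9]
542.5,135.3,50 [283.7 200.3]
444.2,119.5,50 [283.8 331.8]
[333, 82, 46, 3, 64] [621.4 102.3]
[310, 130, 68, 9, 530] [590.7 104.1]
[337, 189, 12, 22, 162] [548.9  97.4]
[204, 191, 26, 21, 314] [536.3 178.2]
[258, 193, 13, 19, 163] [538.9 147.6]
[296, 193, 13, 19, 184] [542.8 123.4]
[373, 194, 17, 17, 213] [551.3  72.3]
[502, 335, 19, 50, 563] [448.5 -53.2]
[543, 336, 17, 32, 319] [463.8 -79.8]
[530, 370, 8, 14, 71] [435.9 -74.8]
195 [75, 69, 59, 45, 48, 47, 50, 47, 49, 47, 47, 48, 49, 91, 99, 83, 101, 155, 158, 160, 148, 137, 126, 100, 113, 99, 66, 44, 42, 43, 43, 45, 50, 48, 47, 49, 48, 71, 99, 109]
210 [112, 86, 48, 48, 48, 46, 49, 49, 47, 50, 50, 103, 87, 64, 92, 120, 152, 163, 162, 156, 146, 131, 122, 103, 95, 82, 84, 113, 67, 46, 48, 51, 52, 51, 50, 50, 51, 52, 112, 84]
225 [48, 47, 48, 47, 47, 48, 47, 48, 48, 48, 51, 52, 54, 54, 54, 123, 221, 230, 237, 232, 218, 202, 177, 143, 86, 49, 47, 48, 47, 48, 48, 56, 54, 56, 53, 55, 53, 54, 53, 75]
```

Clip and fuse positions are confirmed to about 1 mm, so I descend and grip.

>>> step_arm(targets=[[[-0.02,0.01,-0.6,0,0,0,0.45],[0,0,-0.6,0,0,0,0.45],[0,0,-0.22,0,0,0,0.45],[0,0,0,0,0,0,0],[0,0,0,0,0,0,0]]])

```text
t: 18.1
ee_pos: [525.2, 131.8, 208.1]
orientation: [-3.125, -0.252, 0.003]
ft_force: [-0.0, 0.7, 0.6]
width: 22.6
grasp_force: 0.0
```

>>> step_arm(targets=[[[0,0,0,0,0,0,0],[0,0,0,0,0,0,0],[0,0,0,0,0,0,0],[0,0,0,0,0,0,0],[0,0,0,0,0,0,0]]])

```text
t: 18.73
ee_pos: [525.3, 131.8, 207.9]
orientation: [-3.125, -0.252, 0.003]
ft_force: [0.4, -0.2, 7.2]
width: 19.5
grasp_force: 30.0
```

Well centred. I use the same tilt-up sequence as before.

>>> step_arm(targets=[[[-0.06,-0.01,0.04,0.04,-0.247,0,0],[-0.06,-0.01,0.03,0.04,-0.247,0,0],[-0.06,-0.01,0.026,0.04,-0.247,0,0],[0,0,0,0,0,0,0],[0,0,0,0,0,0,0]]])

```text
t: 19.35
ee_pos: [515.0, 130.1, 211.8]
orientation: [-3.12, -0.252, -0.073]
ft_force: [-3.3, -1.4, -4.3]
width: 19.1
grasp_force: 30.0
```

>>> step_arm(targets=[[[-0.06,-0.01,0.025,0.04,-0.247,0,0],[-0.06,-0.01,0.024,0.04,-0.247,0,0],[-0.062,-0.01,0.024,0.04,-0.247,0,0],[0,0,0,0,0,0,0],[0,0,0,0,0,0,0]]])

```text
t: 19.98
ee_pos: [507.0, 128.8, 216.8]
orientation: [-3.112, -0.251, -0.161]
ft_force: [-2.3, -2.4, 6.1]
width: 19.3
grasp_force: 30.0
```

>>> step_arm(targets=[[[-0.062,-0.01,0.022,0.04,-0.247,0,0],[-0.062,-0.01,0.022,0.04,-0.247,0,0],[-0.063,-0.01,0.021,0.04,-0.247,0,0],[0,0,0,0,0,0,0],[0,0,0,0,0,0,0]]])

```text
t: 20.6
ee_pos: [497.3, 127.3, 218.9]
orientation: [-3.103, -0.251, -0.239]
ft_force: [0.2, -1.1, 0.6]
width: 19.1
grasp_force: 30.0
```

>>> step_arm(targets=[[[0,0,0,0,0,0,0.3],[0,0,0,0,0,0,0.4],[0,0,0,0,0,0,0.4],[-0.2,-0.03,-0.032,0,0,0,0.4],[-0.4,-0.065,-0.065,0,0,0,0.4]]])

```text
t: 21.22
ee_pos: [466.9, 122.4, 214.0]
orientation: [-3.103, -0.251, -0.24]
ft_force: [0.7, 0.6, -0.2]
width: 35.3
grasp_force: 0.0
```

>>> step_arm(targets=[[[-0.4,-0.065,-0.065,0,0,0,0.4],[-0.23,-0.035,-0.037,0,0,0,0.4],[0,0,0,0,0,0,0.4],[0,0,0,0,0,0,0],[0,0,0,0,0,0,0]]])

```text
t: 21.85
ee_pos: [436.5, 117.5, 209.1]
orientation: [-3.103, -0.251, -0.241]
ft_force: [2.2, -2.9, -1.4]
width: 19.7
grasp_force: 30.0
```

>>> step_arm(targets=[[[0,0,0,0,0,0,0],[0,0,0,0,0,0,0],[0,0,0,0,0,0,0],[0,0,0,0,0,0,0],[0,0,0,0,0,0,0]]])

```text
t: 22.48
ee_pos: [436.3, 117.4, 209.0]
orientation: [-3.103, -0.251, -0.241]
ft_force: [3.5, -4.7, -2.0]
width: 19.2
grasp_force: 30.0
```

>>> step_arm(targets=[[[0.054,0.009,0.04,-0.04,0.247,0,0],[0.054,0.009,0.04,-0.04,0.247,0,0],[0.055,0.009,0.04,-0.04,0.247,0,0],[0,0,0,0,0,0,0],[0,0,0,0,0,0,0]]])

```text
t: 23.1
ee_pos: [444.1, 118.8, 215.2]
orientation: [-3.113, -0.251, -0.159]
ft_force: [0.2, -2.9, -0.3]
width: 19.4
grasp_force: 30.0
```

>>> step_arm(targets=[[[0.055,0.009,0.045,-0.04,0.247,0,0],[0.056,0.009,0.045,-0.04,0.247,0,0],[0.056,0.009,0.045,-0.04,0.247,0,0],[0,0,0,0,0,0,0],[0,0,0,0,0,0,0]]])

```text
t: 23.72
ee_pos: [453.6, 120.3, 222.7]
orientation: [-3.12, -0.252, -0.081]
ft_force: [1.8, -6.1, 4.3]
width: 19.3
grasp_force: 30.0
```

>>> step_arm(targets=[[[0,0,0.05,0,0,0,0],[0,0,0.05,0,0,0,0],[0,0,0.05,0,0,0,0],[0,0,0,0,0,0,0],[0,0,0,0,0,0,0]]])

```text
t: 24.35
ee_pos: [452.3, 120.2, 229.1]
orientation: [-3.12, -0.252, -0.076]
ft_force: [0.2, 0.1, -1.2]
width: 19.6
grasp_force: 30.0
```

>>> step_arm(targets=[[[0,0,0.6,0,0,0,0],[0,0,0.8,0,0,0,0],[0.13,-0.65,0.2,0,0,-0.67,0],[0.13,-0.96,0,0,0,-0.67,0],[0.13,-0.96,0,0,0,-0.67,0]]])

```text
t: 24.98
ee_pos: [471.9, -9.4, 309.4]
orientation: [-3.133, -0.032, -0.078]
ft_force: [-0.0, -0.4, -1.0]
width: 19.2
grasp_force: 30.0
```

>>> step_arm(targets=[[[0.13,-0.96,0,0,0,-0.67,0],[0.13,-0.96,0,0,0,-0.67,0],[0.13,-0.96,0,0,0,-0.67,0],[0.13,-0.96,0,0,0,-0.67,0],[0.13,-0.96,0,0,0,-0.67,0]]])

```text
t: 25.6
ee_pos: [504.2, -249.9, 309.0]
orientation: [-3.121, 0.337, -0.078]
ft_force: [-0.2, 0.8, -0.4]
width: 19.1
grasp_force: 30.0
```

>>> step_arm(targets=[[[0,0,-0.3,0.1,0.4,0,0],[0,0,-0.6,0.1,0.4,0,0],[0,0,-0.5,0.1,0.4,0,0],[0,0,0,0,0,0,0],[0,0,0,0,0,0,0]]])

```text
t: 26.22
ee_pos: [504.4, -247.8, 239.4]
orientation: [-3.11, 0.332, 0.056]
ft_force: [0.3, 0.6, -0.6]
width: 18.9
grasp_force: 30.0
```

```bash
python3 tray.py w8 | head -1; python3 - <<'E'
import cv2,numpy as np
a=cv2.imread('pics/w8.png');t=cv2.imread('pics/w6_t.png');c=np.zeros((420,780,3),np.uint8);c[:315,:420]=cv2.resize(a,(420,315));c[:225,420:]=cv2.resize(t,(360,225));cv2.imwrite('pics/w8c.png',c)
E
```

```text
26.275 [ 504.63001759 -247.9662951   239.90935757] [-3.11051613  0.33232937  0.05400926]
```

View pics/w8c.png

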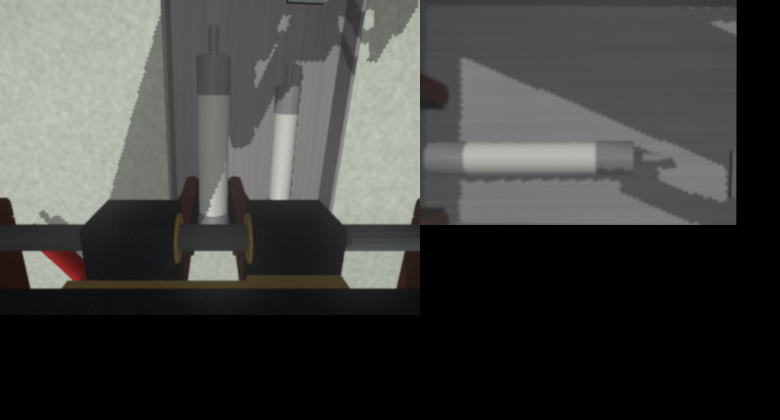

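The held fuse is over the tray's left half and clear of the first fuse, which lies flat at (283,150). I shift 5 mm away from the left wall, go down, and will open less this time.

>>> step_arm(targets=[[[-0.02,-0.1,-0.3,0,0,0,0],[0,0,-0.3,0,0,0,0],[0,0,-0.25,0,0,0,0],[0,0,-0.1,0,0,0,0],[0,0,0,0,0,0,0]]])

```text
t: 26.9
ee_pos: [503.2, -253.3, 191.1]
orientation: [-3.11, 0.333, 0.057]
ft_force: [-0.1, -0.1, -0.9]
width: 19.5
grasp_force: 30.0
```

>>> step_arm(targets=[[[0,0,-0.04,0,0,0,0],[0,0,-0.03,0,0,0,0],[0,0,0,0,0,0,0],[0,0,0,0,0,0,0],[0,0,0,0,0,0,0]]])

```text
t: 27.52
ee_pos: [503.4, -253.4, 188.3]
orientation: [-3.11, 0.333, 0.055]
ft_force: [0.2, -0.1, -0.5]
width: 19.2
grasp_force: 30.0
```

>>> step_arm(targets=[[[0,0,-0.03,0,0,0,0],[0,0,-0.02,0,0,0,0],[0,0,0,0,0,0,0],[0,0,0,0,0,0,0],[0,0,0,0,0,0,0]]])

```text
t: 28.15
ee_pos: [503.3, -253.4, 185.7]
orientation: [-3.11, 0.333, 0.056]
ft_force: [-2.4, 0.4, 3.4]
width: 19.2
grasp_force: 30.2
```

>>> step_arm(targets=[[[0,0,0,0,0,0,0.26],[0,0,0,0,0,0,0.3],[0,0,0,0,0,0,0.34],[0,0,0,0,0,0,0.34],[0,0,0,0,0,0,0.34]]])

```text
t: 28.78
ee_pos: [503.4, -253.4, 185.7]
orientation: [-3.11, 0.333, 0.055]
ft_force: [1.1, 0.6, 0.6]
width: 30.1
grasp_force: 0.5
```

>>> step_arm(targets=[[[0,0,0.1,0,0,0,0.34],[0,0,0.5,0,0,0,0.34],[0,0,0.7,0,0,0,0.34],[0,0,0.7,0,0,0,0.34],[0,0,0,0,0,0,0.34]]])

```text
t: 29.4
ee_pos: [504.1, -253.9, 288.4]
orientation: [-3.112, 0.334, 0.048]
ft_force: [0.4, -0.2, -0.7]
width: 29.9
grasp_force: 0.0
```

>>> step_arm(targets=[[[-0.5,0,0.5,0,0,0,0.34],[-0.5,0,0.5,0,0,0,0.34],[0,0,0,0,0,0,0.34],[0,0,0,0,0,0,0.34],[0,0,0,0,0,0,0.34]]])

```text
t: 30.02
ee_pos: [453.7, -253.3, 334.6]
orientation: [-3.109, 0.333, 0.058]
ft_force: [-0.3, -0.0, 0.7]
width: 29.9
grasp_force: 0.0
```

```bash
python3 tray.py w9 >/dev/null; python3 - <<'E'
from h import *
s=snap('top','t9');d=np.array(s['pixels'])[:,:,::-1]
c=np.zeros((500,800,3),np.uint8);c[:220,:340]=cv2.resize(cv2.imread('pics/w9_t.png'),(340,220));c[:,400:]=cv2.resize(d[180:280,205:285],(400,500));c[250:,:340]=cv2.resize(cv2.imread('pics/w9.png'),(340,250))
cv2.imwrite('pics/f.png',c);o=readout.get_obs();print(o['t'],o['ft_force'],o['width'])
E
```

```text
30.125 [ 0.33204378  0.2516788  -0.5168892 ] 29.634194242950045
```

View pics/f.png

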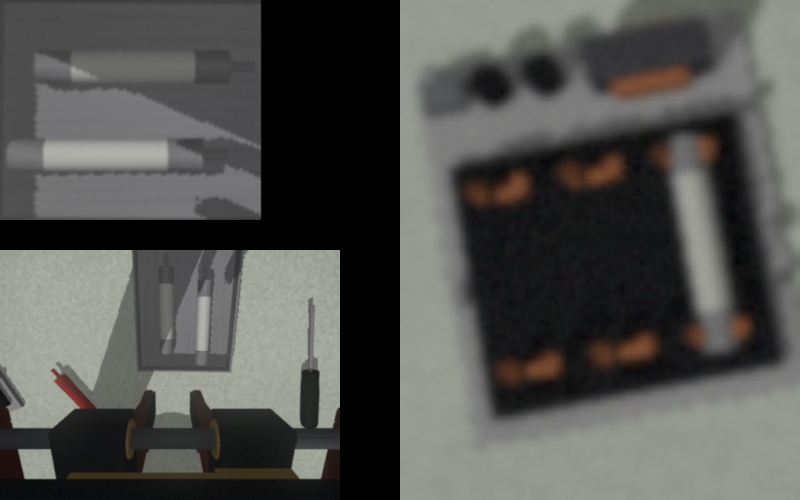

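Both blown fuses lie flat in the tray, at (145,67) and (115,155) in the tray inset. The sound fuse is still in its clips at (700,240) and the gripper is clear, so I hand in.

```bash
python3 -c "
from workcell import ctrl; print(ctrl.close_job())"
```

```text
the job is handed in; nothing more can be done
None
```

I laid both blown fuses flat in the scrap tray one at a time, left the sound fuse in its clips, and handed the job in at about 30 s; the hand-in returned no verdict, so success isn't confirmed.

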